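Get the sharpening stone out of its case and lay it on the board

ROBOT

A 6-joint arm with a two-finger parallel gripper is mounted at the origin on a cart in front of the work surface, level with it; the furniture and walls round the work are solid. World frame = base frame: x ahead of the robot, y to its left, z up, the work surface at z = 0. Lengths are in m, angles in degrees, forces in N, time in s.
With the tool pointing down it reaches from about 0.35 to 0.925 m from the base axis. Payload 6.4 kg.
Tool frame: the origin (TCP) lies midway between the tips of the shut fingers; the grasp point (between the pads) lies 19 mm behind it; z points along the fingers, y is the direction in which the jaws open and shut (so a half turn about z gives the same grasp; the last joint's range is limited). The gripper opens to 94 mm and grips with 3 to 60 N. Pads are 16 mm wide; open, the fingers measure 119 mm over their backs; the gripper's body (75 mm by 177 mm) begins 78 mm behind the grasp point.
Start: joints at [-75.35, 14.043, 89.255, -0, 76.702, -9.975], TCP at [0.271, -0.591, 0.205] pointing down, gripper open.
Joint ranges: [-179.41, 179.41], [-58.25, 129.5], [7.25, 145.43], [-54.29, 234.29], [11.92, 165.04], [-157.13, 157.13]. Speed limits (degrees/s): [147.25, 147.25, 180, 180, 180, 180].

INTERFACE

Orientations are given as a 3x3 rotation matrix whose columns are the frame's x, y, z axes.
In Python, from station import robot gives the robot as it stands. Calls block until the motion is done:
- robot.move_pose(position, orientation): joint-space move of the TCP to a pose.
- robot.move_straight(position, attitude=None, feed=0.15, guard=None): straight line of the TCP; attitude=None keeps the orientation; feed is the mean speed in m/s. With guard (N) it stops when the force on the tool has changed by that much, and returns True; else False.
- robot.move_j(angles): joint-space move.
- robot.grip(opening, force=None): finger opening in m; force is the grip in N (None keeps the last); returns when the fingers have stopped.
- robot.wait(seconds).
- robot.inverse_kinematics(position, orientation): joint angles nearest the present ones, or None.
- robot.get_state(): the state.
- robot.read_camera(name): name is "scene" or "top" or "wrist"; returns a dict with "image" (420x560x3 uint8, red, green, blue), "mtx" (3x3 intrinsics, pixels), "world_from_camera" (4x4, takes a point from camera to world coordinates); the wrist camera has in their place "T_tool_cam" (4x4, takes a point from camera to tool coordinates, whose origin is the TCP and whose axes are the flange's). Camera axes: x right, y up, looking along -z (the intrinsics and any distortion apply to the point x, -y, -z); pixel columns grow to the right and rows downward; lengths in m; the calibration is good to about 2 mm. A picture is of the moment at which its call begins: read the wrist's pose just before it. There is no depth.
A pose or a line that the arm cannot do raises robot.PlanningError and nothing moves.
- robot.finish_job(): hands the job in, once; it reports no verdict.
The state is a dict: "t": time; "joints": joint angles; "qd": joint speeds; "tau": joint torques, N m; "eef_pos": TCP position; "tcp_rot": TCP orientation; "force": force on the tool from outside, world axes, zero at the start; "wrist_torque": the same for the moment, N m; "grip_width": finger opening in m.
Only numpy, scipy, OpenCV 4.12 (cv2) and the standard library are available. Lean on these libraries where they do the work, as an engineer would, in place of code of your own. Each camera call takes 0.05 s, during which the arm holds its last target.

TASK

Get the sharpening stone ready for use. It lies sunk in its wooden case with no room for fingers beside it, so press lightly on its top and draw it along the case until at least three centimetres stick out over the open end, still lying level; then pinch the overhanging end, lift it out and lay it gently flat in the middle of the chopping board that lies on the cold hob, lengthwise along the board's long side, and let go. Do not press hard, do not drop or tip the stone, and leave the salt shaker, timer, candle and cork where they are.

Things in the scene. Friction and masses are not known exactly. Their poses are not given: they have to be found in the camera images.
- stone_center (a point): Centre (half-way up) of the sharpening stone: a plain flat block 130 x 50 x 14 mm (long along its x, thickness along z), grey above, off-white below, 0.18 to 0.31 kg, loose. At the start it lies in the case, x along the case's x, centred there within 5 mm. It slides easily on the case (friction about 0.3), far better than on finger pads.
- stone: The same stone; origin at the centre of its underside, 7 mm below the point above.
- case: Low wooden case, stays put. Origin on the worktop under the middle of the stone's bed; x runs along the case away from its open end, z up. Bed 22 mm above the worktop, 54 mm wide (2 mm of play each side of the stone), from x = -80 mm (open end) to +67 mm (back wall). Side walls 8 mm, back wall 9 mm thick, tops 35.5 mm above the worktop, 0.5 mm below the stone's top.
- case_lip (a point): Middle of the open end's upper edge, on the bed: (-80, 0, 22) mm in the case's frame. The stone tips out if more than 65 mm of it sticks out past here.
- chopping_board: Wooden chopping board 150 x 180 x 15 mm, 0.38 kg, loose, lying flat on the glass hob, whose top is 5 mm above the worktop. Origin at the centre of its underside; its long side runs along its y; its top is 15 mm above the origin.
- salt: Bystander: salt shaker, 44 mm across, 90 mm high; origin at the centre of its foot.
- timer: Bystander: round kitchen timer, 61 mm across, 52 mm high; origin at the centre of its foot.
- candle: Bystander: tea light, 38 mm across, 15 mm high; origin at the centre of its foot.
- cork_stopper: Bystander: cork, 24 mm across, 40 mm high, standing; origin at the centre of its foot.
Mind the look-alikes: they are no part of the job. Of the things that look like the stone, the larger one is meant.

How it is judged (in metres and radians):
On the way:
1. the stone is drawn out so that 30 to 63 mm of it overhang the open end, still lying level on the bed (x of stone_center in the frame of case between -0.078 and -0.045 m and z of stone_center in the frame of case between 0.026 and 0.032 m and angle between stone_center's own z axis and vertical below 0.07 rad), for 0.2 s.
At the end, for the whole second after the job is handed in: The stone lies flat (within 0.06 rad) and at rest on the chopping board, released, its centre within 30 mm across and 25 mm along of the board's middle, its length within 0.25 rad of the board's long side; the board lies flat (x of stone_center in the frame of chopping_board between -0.03 and 0.03 m and y of stone_center in the frame of chopping_board between -0.025 and 0.025 m and z of stone_center in the frame of chopping_board between 0.019 and 0.025 m and angle between the x axis of stone_center and the y axis of chopping_board, either way round below 0.25 rad and angle between each of stone_center, chopping_board's own z axis and vertical below 0.06 rad and height (world z) of chopping_board below 0.01 m and linear speed of stone below 0.02 m/s and contact force between the fingers and stone below 0.2 N); the robot touches nothing.
It fails at once if the stone is pressed into its case with more than 40 N (contact force between stone and case above 40 N).
It fails at once if the stone is dropped or tips off on to the worktop (height (world z) of stone_center below 0.013 m).
It fails at once if the stone is let fall from more than about 13 mm (linear speed of stone above 0.5 m/s and contact force between the fingers and stone below 0.3 N).
It fails at once if the stone is tipped or carried steeply tilted (over 0.6 rad) (angle between stone_center's own z axis and vertical above 0.6 rad).
It fails at once if a bystander is pushed or knocked over (distance of any of salt, timer, candle, cork_stopper from where it was at the start of the episode above 0.03 m).
It also fails if it takes over 64 s, if anything falls off the work surface, if the arm or the gripper's body presses on something with over 40 N, if the wrist force passes 120 N, or if a joint passes its speed limit or range.

## Working session

There is one attempt and no reset: what is moved stays moved. The work goes in short steps, each a Python script; the robot and the scene stay as the last script left them, time stands still between calls to the robot, and variables do not carry over. Pictures are saved under pics/ and viewed, and the job is handed in when it is done.

```bash
ls; mkdir -p pics
python3 - <<'E'
from station import robot
import cv2
for n in ["scene","top","wrist"]:
    c=robot.read_camera(n); cv2.imwrite(f"pics/{n}0.png",c["image"][:,:,::-1])
    print(n,c["mtx"].round(1).tolist(),[k for k in c], (c.get("world_from_camera") if n!="wrist" else c["T_tool_cam"]).round(3).tolist())
s=robot.get_state();print(s)
E
```

```text
pics
scene [[475.5, 0.0, 283.5], [0.0, 475.5, 206.5], [0.0, 0.0, 1.0]] ['image', 'mtx', 'world_from_camera'] [[0.549, 0.382, -0.743, -0.231], [-0.836, 0.255, -0.486, -0.572], [0.004, 0.888, 0.459, 0.552], [0.0, 0.0, 0.0, 1.0]]
top [[451.3, 0.0, 285.1], [0.0, 451.3, 212.2], [0.0, 0.0, 1.0]] ['image', 'mtx', 'world_from_camera'] [[0.001, 0.999, -0.035, 0.526], [-1.0, 0.002, 0.014, -0.006], [0.014, 0.035, 0.999, 1.146], [0.0, 0.0, 0.0, 1.0]]
wrist [[349.0, 0.0, 277.1], [0.0, 349.0, 205.0], [0.0, 0.0, 1.0]] ['image', 'mtx', 'T_tool_cam'] [[-0.0, 0.961, 0.275, 0.081], [1.0, 0.0, 0.0, 0.0], [0.0, 0.275, -0.961, -0.179], [0.0, 0.0, 0.0, 1.0]]
{'t': 0.15, 'joints': array([-7.53489526e+01,  1.40763110e+01,  8.93067407e+01,  2.19026956e-03,
        7.67023976e+01, -9.97636627e+00]), 'qd': array([ 0.04161497, -0.10599334, -0.28279885,  0.00236398, -0.14020054,
        0.00194223]), 'tau': array([-5.47150885e-04, -4.16263032e+01, -3.14981174e+01,  6.84695318e-02,
        3.16079578e-02, -7.76870638e-05]), 'eef_pos': array([ 0.27075279, -0.59043128,  0.204603  ]), 'tcp_rot': array([[ 9.09040558e-01,  4.16707508e-01, -3.41221889e-04],
       [ 4.16707544e-01, -9.09039446e-01,  1.45228794e-03],
       [ 2.94995131e-04, -1.46237837e-03, -9.99998887e-01]]), 'force': array([ 0.2411913 ,  0.38360925, -0.44921382]), 'wrist_torque': array([0.01739771, 0.02479797, 0.00129219]), 'grip_width': 0.0942009709970527}
```

View pics/scene0.png

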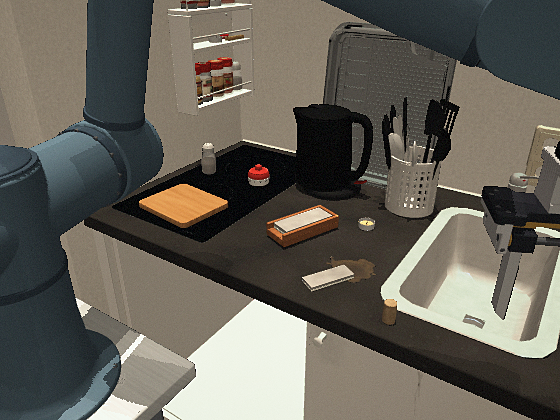

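View pics/top0.png

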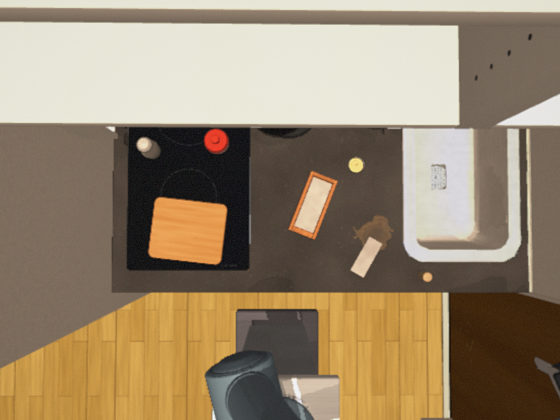

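```bash
cat > h.py <<'E'
import numpy as np, cv2
from station import robot
def ray(c,px,T=None):
    T=c["world_from_camera"] if T is None else T
    K=c["mtx"]; d=np.array([(px[0]-K[0,2])/K[0,0],-(px[1]-K[1,2])/K[1,1],-1.0])
    return T[:3,3],T[:3,:3]@d
def onz(c,px,z,T=None):
    o,d=ray(c,px,T); return o+d*(z-o[2])/d[2]
def wristT(s,c):
    T=np.eye(4);T[:3,:3]=s["tcp_rot"];T[:3,3]=s["eef_pos"]; return T@c["T_tool_cam"]
def snap(name):
    s=robot.get_state(); c=robot.read_camera("wrist"); cv2.imwrite(f"pics/{name}.png",c["image"][:,:,::-1])
    np.savez(f"pics/{name}.npz",T=wristT(s,c),mtx=c["mtx"],image=c["image"]); return c
def load(name):
    z=np.load(f"pics/{name}.npz"); return {"world_from_camera":z["T"],"mtx":z["mtx"],"image":z["image"]}
def down(yaw_jaw):  # R with tool y (jaw) at yaw angle (rad), z down
    y=np.array([np.cos(yaw_jaw),np.sin(yaw_jaw),0]); z=np.array([0,0,-1.]); x=np.cross(y,z); return np.stack([x,y,z],1)
E
python3 - <<'E'
from h import *
c=robot.read_camera("top")
for n,p,z in [("case corners",(316,172),.035),("",(337,180),.035),("",(316,238),.035),("",(290,230),.035),("stone",(313,203),.036),("board",(154,198),.02),("",(227,205),.02),("",(220,265),.02),("",(149,256),.02),("salt",(145,145),.09),("timer",(216,141),.05),("candle",(356,165),.015),("decoy",(367,257),.01),("cork",(427,277),.04)]:
    print(n,onz(c,p,z).round(3))
i=cv2.resize(c["image"][160:250,270:380,::-1],None,fx=6,fy=6,interpolation=cv2.INTER_CUBIC); cv2.imwrite("pics/topz.png",i)
c=robot.read_camera("scene")
i=cv2.resize(c["image"][190:260,250:390,::-1],None,fx=5,fy=5,interpolation=cv2.INTER_CUBIC); cv2.imwrite("pics/scz.png",i)
E
```

```text
case corners [ 0.664 -0.098  0.035]
 [ 0.645 -0.15   0.035]
 [ 0.501 -0.098  0.035]
 [ 0.521 -0.034  0.035]
stone [ 0.588 -0.09   0.036]
board [0.6   0.305 0.02 ]
 [0.583 0.123 0.02 ]
 [0.434 0.14  0.02 ]
 [0.456 0.316 0.02 ]
salt [0.72  0.308 0.09 ]
timer [0.738 0.148 0.05 ]
candle [ 0.685 -0.2    0.015]
decoy [ 0.453 -0.228  0.01 ]
cork [ 0.406 -0.369  0.04 ]
```

View pics/topz.png

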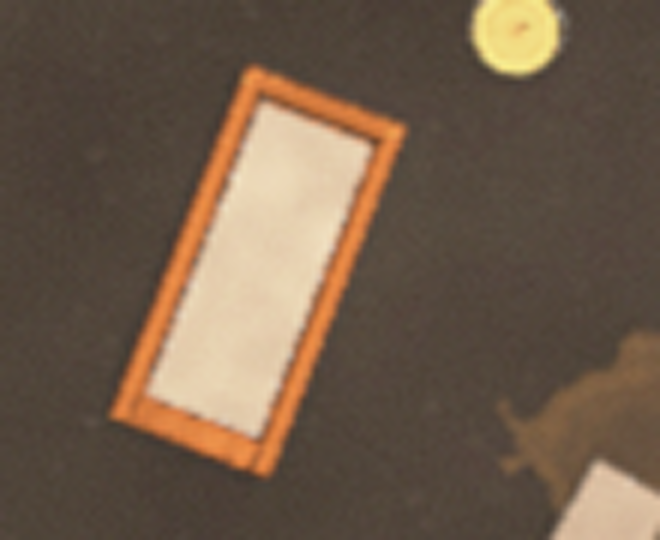

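View pics/scz.png

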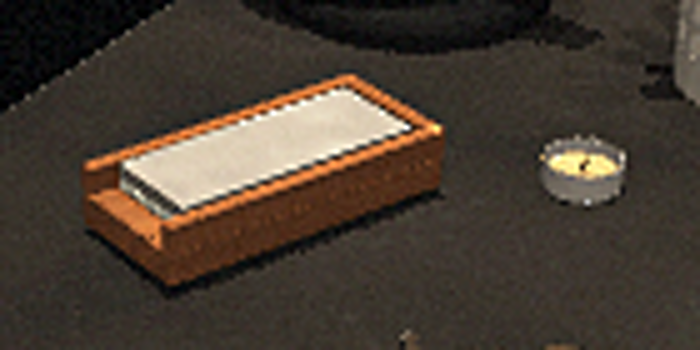

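Run:
```python
from h import *
a=np.radians(-22)
for k in (90,-90):
    for n,p in [("case",[.583,-.095,.25]),("boardA",[.52,.22,.06])]:
        yaw=a+np.radians(k) if n=="case" else a+np.radians(k-73.3)
        print(k,n,robot.inverse_kinematics(p,down(yaw)))
    print("board +107",robot.inverse_kinematics([.52,.22,.06],down(a+np.radians(k+106.7))))
```

```text
90 case [-2.02442623e+01  4.18747756e+00  9.56224499e+01 -2.54444375e-14
  8.01900726e+01 -8.82442623e+01]
90 boardA [ 1.14287737e+01  1.29915983e+01  1.07106787e+02 -2.54444375e-14
  5.99016150e+01  1.67287737e+01]
board +107 None
-90 case [-2.02442623e+01  4.18747756e+00  9.56224499e+01 -2.54444375e-14
  8.01900726e+01  9.17557377e+01]
-90 boardA None
board +107 [ 1.14287737e+01  1.29915983e+01  1.07106787e+02 -2.54444375e-14
  5.99016150e+01  1.67287737e+01]
```

Run:
```python
from h import *
a=np.radians(-22)
robot.move_pose([.583,-.095,.25],down(a+np.pi/2)); robot.grip(0.0,20); 
snap("w1"); print(robot.get_state()["eef_pos"],robot.get_state()["t"])
```

```text
[ 0.58298438 -0.09499673  0.24999017] 3.825
```

View pics/w1.png

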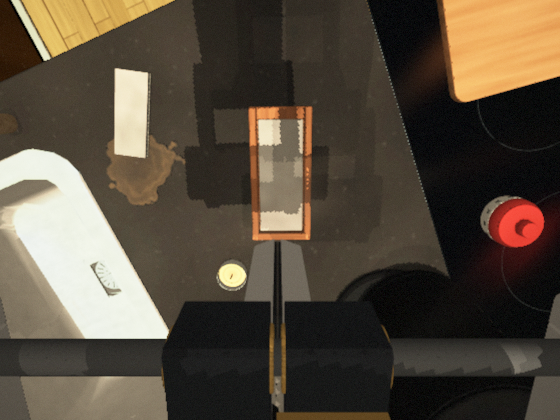

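Run:
```python
from h import *
c=load("w1")
i=cv2.resize(c["image"][95:255,220:340,::-1],None,fx=3.7,fy=3.7,interpolation=cv2.INTER_CUBIC); i=cv2.convertScaleAbs(i,alpha=1.5); cv2.imwrite("pics/w1z.png",i); 
hsv=cv2.cvtColor(c["image"],cv2.COLOR_RGB2HSV)
m=((hsv[...,0]<20)&(hsv[...,1]>110)&(hsv[...,2]>50)).astype(np.uint8); m[:95]=0;m[255:]=0;m[:,:225]=0;m[:,335:]=0
for r in range(100,246,6):
    x=np.where(m[r])[0]; 
    if len(x): print(r,x.min(),x.max(),len(x))
```

```text
106 249 312 64
112 248 312 65
118 248 312 65
124 248 312 20
130 249 311 18
136 249 311 18
142 249 311 19
148 249 311 18
154 249 311 19
160 250 311 18
166 250 311 18
172 250 311 18
178 250 310 17
184 250 310 17
190 251 310 17
196 251 310 17
202 251 310 17
208 251 310 17
214 251 310 17
220 252 310 16
226 252 310 16
232 252 310 59
238 252 310 59
```

View pics/w1z.png

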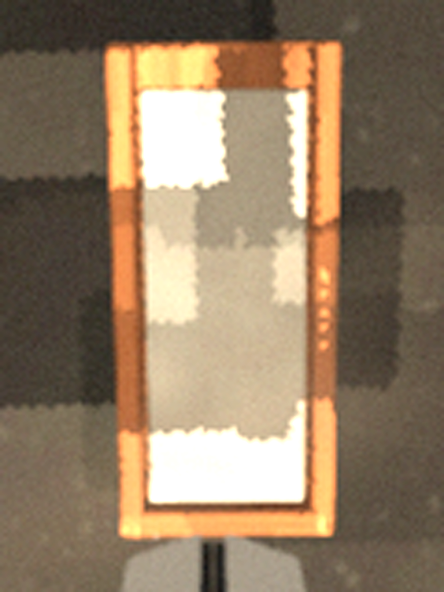

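Run:
```python
from h import *
c=load("w1")
P=[np.array([220,95])+np.array(p)/3.7-0.0 for p in [(105,43),(342,43),(334,536),(120,535)]]
Q=[np.array([220,95])+np.array(p)/3.7 for p in [(140,88),(307,88),(306,502),(147,503)]]
for pts,z in((P,.0355),(Q,.036)):
    W=np.array([onz(c,p,z) for p in pts])[:,:2]; print(W.round(4).tolist())
    f=(W[0]+W[1])/2;b=(W[2]+W[3])/2; d=b-f; print("f",f,"b",b,"len",np.linalg.norm(d),"w",np.linalg.norm(W[0]-W[1]),np.linalg.norm(W[2]-W[3]),"yaw",np.degrees(np.arctan2(d[1],d[0])),"mid",(f+b)/2)
```

```text
[[0.4987, -0.0944], [0.5247, -0.0299], [0.6689, -0.0864], [0.6424, -0.151]]
f [ 0.51168594 -0.06212727] b [ 0.6556487  -0.11865257] len 0.1546621604035807 w 0.06953470187304207 0.06982185373348408 yaw -21.436874013879955 mid [ 0.58366732 -0.09038992]
[[0.5143, -0.0898], [0.5328, -0.044], [0.6543, -0.0906], [0.6353, -0.1384]]
f [ 0.5235707 -0.0669009] b [ 0.64479455 -0.11449536] len 0.13023230918411663 w 0.049389373709029086 0.05142360826648698 yaw -21.43577752206385 mid [ 0.58418262 -0.09069813]
```

```bash
cat >> h.py <<'E'
A=np.radians(-21.44); U=np.array([np.cos(A),np.sin(A),0]); C0=np.array([.5855,-.0911,0])
def cp(x,z): return C0+U*x+np.array([0,0,z])
RC=down(A+np.pi/2)
E
python3 - <<'E'
from h import *
robot.move_pose(cp(.022,.08),RC); robot.move_straight(cp(.022,.045),feed=.1)
f0=robot.get_state()["force"]; print(f0)
hit=robot.move_straight(cp(.022,.028),feed=.01,guard=5)
s=robot.get_state(); print(hit,s["eef_pos"],s["force"],s["t"])
robot.wait(.2);s=robot.get_state(); print(s["eef_pos"],s["force"])
E
```

```text
[-0.20034861 -0.41047916 -0.84639947]
True [ 0.60592377 -0.099124    0.03627093] [ 0.77794577 -0.78040881  3.61745257] 6.0167
[ 0.60595283 -0.09915126  0.03629687] [-0.29557635 -0.54996852  4.92981075]
```

Run:
```python
from h import *
z=robot.get_state()["eef_pos"][2]
x=.022
for k in range(6):
    z-=.0003; robot.move_straight(cp(x,z),feed=.01); s=robot.get_state(); print(round(z,5),s["eef_pos"][2].round(5),s["force"].round(2))
    if s["force"][2]>9: break
x-=.004
robot.move_straight(cp(x,z),feed=.02); s=robot.get_state(); print(((s["eef_pos"]-C0)@U).round(4),s["eef_pos"][2].round(5),s["force"].round(2),s["t"])
snap("w2")
```

```text
0.036 0.03631 [-2.16 -0.06  5.64]
0.0357 0.03628 [-2.31 -0.16  6.52]
0.0354 0.03623 [-3.42  0.41  8.5 ]
0.0351 0.03624 [-3.83  0.91 10.08]
0.0196 0.03627 [1.44 0.08 4.97] 7.5667
```

View pics/w2.png

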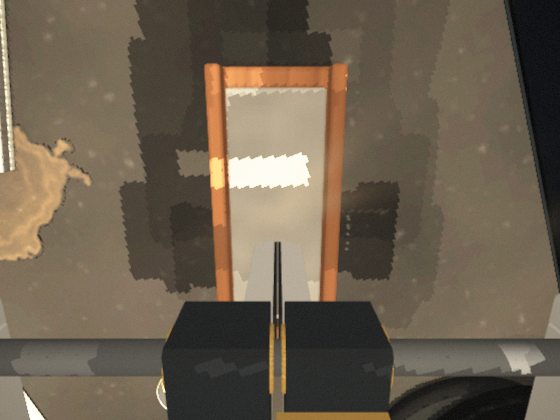

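Run:
```python
from h import *
x=.018;z=.0349
for k in range(4):
    x-=.005
    robot.move_straight(cp(x,z),feed=.025); s=robot.get_state(); print(((s["eef_pos"]-C0)@U).round(4),s["eef_pos"][2].round(5),s["force"].round(2),s["t"])
    fz=s["force"][2]
    if fz<7: z-=.0005
    if fz>13: z+=.0008
snap("w3")
```

```text
0.0147 0.03626 [ 1.38 -0.44  7.29] 7.9667
0.0096 0.03623 [ 1.67 -0.91  6.91] 8.3167
0.0053 0.03625 [1.66 0.07 7.72] 8.6667
0.0002 0.03625 [ 1.45 -0.35  7.83] 9.0167
```

View pics/w3.png

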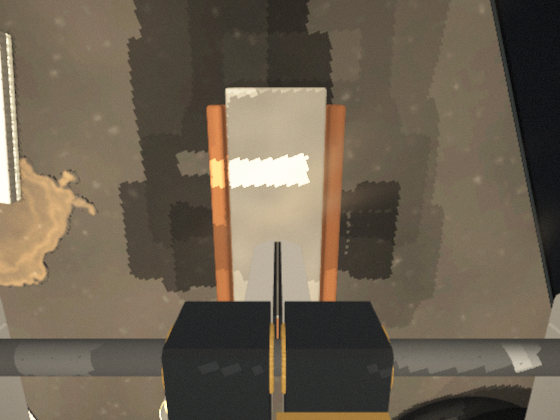

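Run:
```python
from h import *
x=-.002;z=.0344
while x>-.0445:
    x=max(x-.006,-.0445)
    robot.move_straight(cp(x,z),feed=.025); s=robot.get_state(); print(((s["eef_pos"]-C0)@U).round(4),s["eef_pos"][2].round(5),s["force"].round(2),s["t"])
    fz=s["force"][2]
    if fz<6.5: z-=.0004
    if fz>12: z+=.0008
snap("w4")
robot.wait(.3)
p=robot.get_state()["eef_pos"]; robot.move_straight([p[0],p[1],.06],feed=.05)
robot.move_straight(cp(-.044,.2),feed=.25); robot.wait(.1); snap("w5"); print(robot.get_state()["t"])
c=load("w5")
i=cv2.resize(c["image"][95:275,220:340,::-1],None,fx=3.3,fy=3.3,interpolation=cv2.INTER_CUBIC); cv2.imwrite("pics/w5z.png",i)
```

```text
-0.0058 0.03624 [2.3  0.1  7.78] 9.4583
-0.0118 0.03624 [ 1.12 -0.46  8.86] 9.85
-0.0177 0.03624 [ 1.88 -0.16  8.81] 10.2417
-0.0237 0.03624 [ 1.15 -0.12  8.37] 10.6333
-0.0297 0.03625 [ 2.01 -1.99  9.03] 11.025
-0.0357 0.03624 [ 2.19 -1.37  8.9 ] 11.4167
-0.0416 0.03624 [ 0.61 -0.45  7.89] 11.8083
-0.0419 0.03624 [ 2.46 -1.37  7.58] 12.0583
13.9333
```

View pics/w5.png

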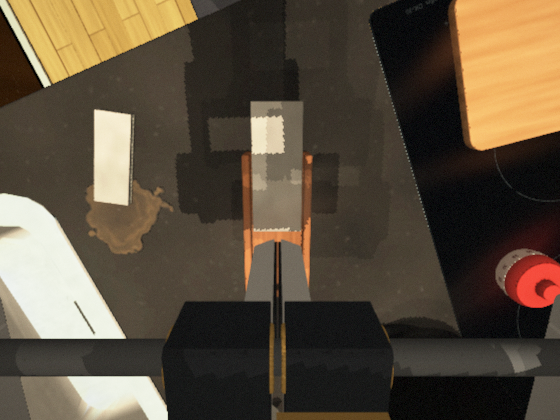

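Run:
```python
from h import *
c=load("w5")
for p,z in [((250,101.5),.036),((302,101.5),.036),((302.5,231),.036),((251,231),.036),((246,154),.0355),((311,155),.0355)]:
    w=onz(c,p,z)-C0; V=np.array([-U[1],U[0],0]); print((w@U).round(4),(w@V).round(4))
```

```text
-0.1298 -0.0253
-0.1298 0.0234
-0.0012 0.0263
-0.0012 -0.027
-0.0807 -0.0303
-0.0797 0.0331
```

View pics/w5z.png

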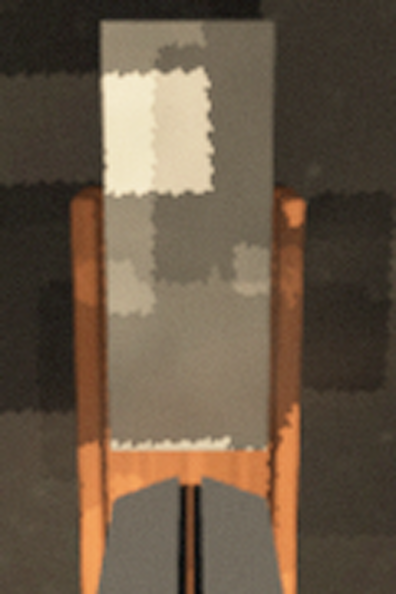

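Run:
```python
from h import *
robot.grip(.094,45)
g=cp(-.094,.012)
robot.move_straight(cp(-.094,.1),feed=.2)
hit=robot.move_straight(g,feed=.08,guard=8); print(hit,robot.get_state()["eef_pos"],robot.get_state()["force"])
if not hit:
    robot.grip(.0,45); s=robot.get_state(); print(s["grip_width"],s["force"],s["t"])
    snap("w6")
c=robot.read_camera("top"); hsv=cv2.cvtColor(c["image"],cv2.COLOR_RGB2HSV)
m=((hsv[...,0]<25)&(hsv[...,1]>90)&(hsv[...,2]>90)).astype(np.uint8)
m[:,:130]=0;m[:,248:]=0;m[:160]=0;m[272:]=0
m=cv2.morphologyEx(m,cv2.MORPH_OPEN,np.ones((5,5)))
k=max(cv2.findContours(m,0,1)[0],key=cv2.contourArea)
W=np.array([onz(c,p[0],.02)[:2] for p in k],np.float32); print(cv2.minAreaRect(W))
```

```text
False [ 0.49854803 -0.05691329  0.01257087] [-0.62407771 -0.02360731 -0.35449773]
0.049422866325652855 [-0.2060209   0.04996541 -0.24803288] 18.1
((0.5202329754829407, 0.22110526263713837), (0.18246693909168243, 0.1522417813539505), 83.55194091796875)
```

View pics/w6.png

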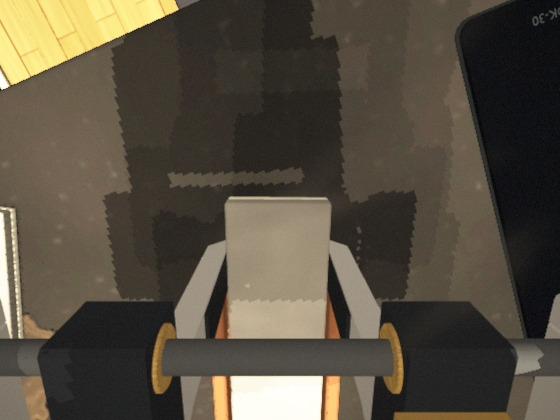

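Run:
```python
from h import *
robot.grip(0,58)
robot.move_straight(cp(-.094,.03),feed=.03); s=robot.get_state();print(s["force"],s["wrist_torque"],s["grip_width"])
robot.move_straight(cp(-.094,.14),feed=.1); robot.wait(.2)
s=robot.get_state();print(s["force"],s["wrist_torque"],s["grip_width"],s["t"]); snap("w7")
c=robot.read_camera("scene"); cv2.imwrite("pics/s7.png",cv2.resize(c["image"][100:300,150:430,::-1],None,fx=2.5,fy=2.5))
```

```text
[ 0.71099048 -1.33037976 -2.00520447] [ 0.11142455 -0.07086405 -0.01394537] 0.04939539394998328
[-0.0448892  -0.45002579 -1.65807952] [ 0.00301612 -0.03952519  0.04947574] 0.04950028570571636 20.6167
```

View pics/w7.png

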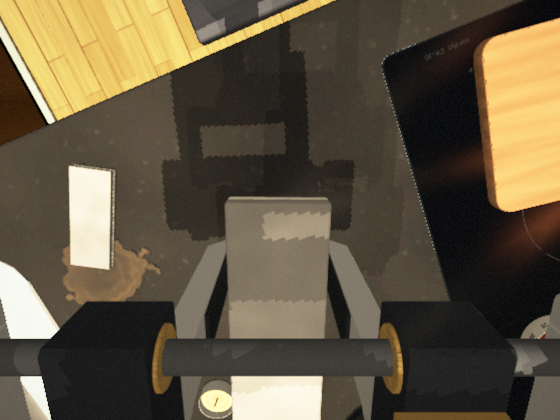

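View pics/s7.png

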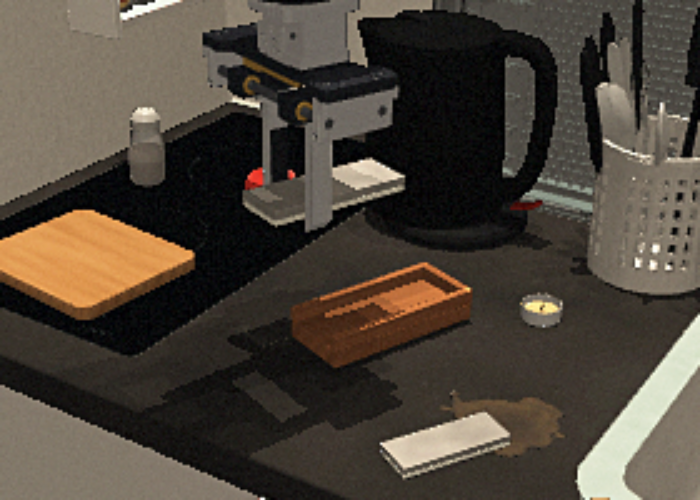

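Run:
```python
from h import *
robot.move_straight(cp(-.094,.03),feed=.1); 
hit=robot.move_straight(cp(-.094,.0122),feed=.015,guard=5); s=robot.get_state();print(hit,s["eef_pos"],s["force"],s["t"])
robot.wait(.2); robot.grip(.07,20); robot.wait(.1); snap("w8"); print(robot.get_state()["grip_width"],robot.get_state()["t"])
```

```text
False [ 0.49812997 -0.05677892  0.0123314 ] [-0.19451596 -0.23908671 -1.4911877 ] 23.3
0.06998054275626273 24.1833
```

View pics/w8.png

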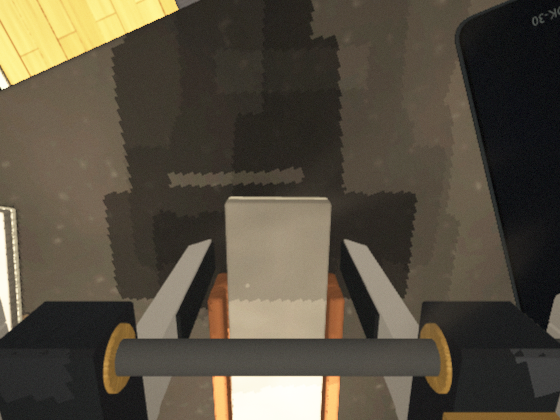

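Run:
```python
from h import *
robot.move_straight(cp(-.092,.0195),feed=.03); robot.wait(.2); print(robot.get_state()["eef_pos"])
robot.grip(0,58); s=robot.get_state(); print(s["grip_width"],s["t"],s["force"])
robot.move_straight(cp(-.092,.04),feed=.03); robot.wait(.1); s=robot.get_state();print(s["force"],s["wrist_torque"],s["grip_width"],s["t"]); snap("w9")
```

```text
[ 0.49974544 -0.05743926  0.01940086]
0.049360919643784404 25.2417 [ 0.35490227  0.34248499 -0.43042359]
[-0.29165857  0.14325515 -2.17329675] [ 0.00019626 -0.11235622  0.03210471] 0.04950481159840093 26.175
```

View pics/w9.png

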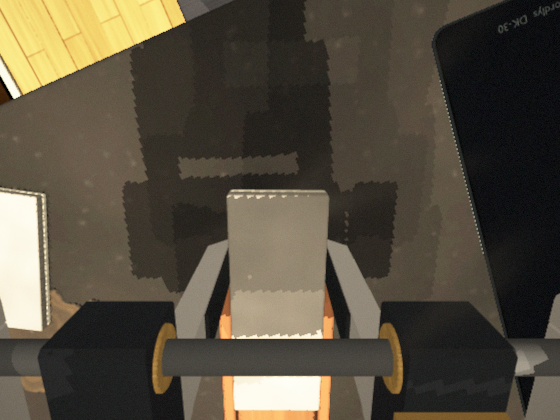

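Run:
```python
from h import *
robot.move_straight(cp(-.092,.13),feed=.1)
b=np.radians(83.55-180); U2=np.array([np.cos(b),np.sin(b),0]); B=np.array([.520,.221,0]); P=B-.0265*U2
R=down(b+np.pi/2)
q=robot.get_state()["eef_pos"]
mid=(q+P)/2; mid[2]=.13
# gentle: interpolate in steps
for f in (.33,.67,1):
    p=(1-f)*q+f*P; p[2]=.13
    robot.move_straight(p,down(A+np.pi/2+f*(b-A)),feed=.12)
robot.wait(.2); s=robot.get_state();print(s["eef_pos"],s["force"],s["grip_width"],s["t"]); snap("w10")
c=robot.read_camera("scene"); cv2.imwrite("pics/s10.png",cv2.resize(c["image"][60:260,100:380,::-1],None,fx=2.5,fy=2.5))
```

```text
[0.5230409 0.2468287 0.1300311] [-0.49908317 -0.16178766 -1.9140996 ] 0.049136189662411026 30.475
```

View pics/w10.png

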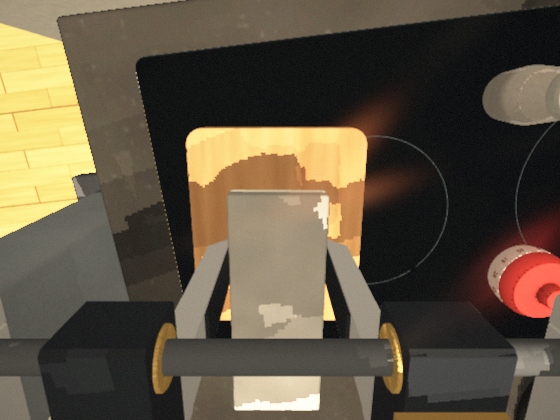

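View pics/s10.png

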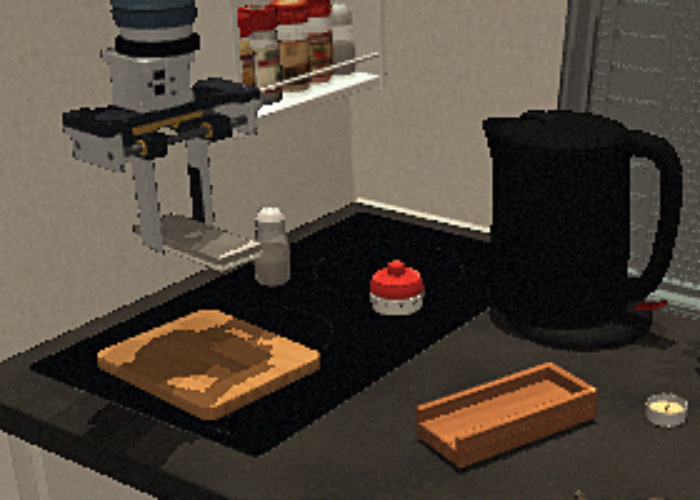

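Run:
```python
from h import *
p=robot.get_state()["eef_pos"]
robot.move_straight([p[0],p[1],.035],feed=.1); robot.wait(.2); print(robot.get_state()["force"])
hit=robot.move_straight([p[0],p[1],.0195],feed=.012,guard=3); s=robot.get_state();print(hit,s["eef_pos"],s["force"],s["t"])
snap("w11")
```

```text
[ 0.65235306  0.51094746 -2.17932921]
True [0.5229801  0.2469914  0.02026779] [-0.32899759 -0.35042529  3.78826168] 33.0083
```

View pics/w11.png

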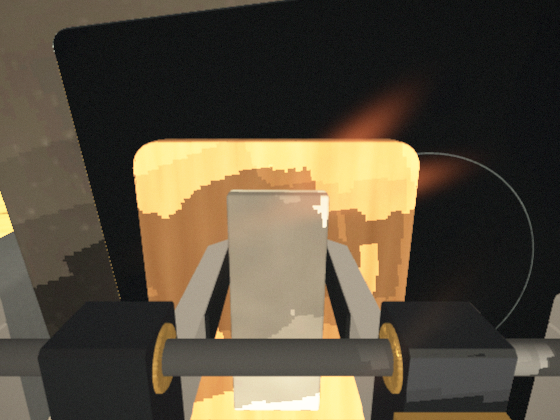

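Run:
```python
from h import *
p=robot.get_state()["eef_pos"]
robot.move_straight([p[0],p[1],.0205],feed=.01); print(robot.get_state()["force"])
robot.grip(.049,3); robot.wait(.2); print(robot.get_state()["force"])
robot.grip(.075,10); robot.wait(.2)
p=robot.get_state()["eef_pos"]; print(p)
robot.move_straight([p[0],p[1],.15],feed=.08); robot.move_straight([.44,.22,.25],feed=.2); robot.wait(.2); snap("w12")
robot.move_pose([.40,-.2,.3],down(A+np.pi/2)); robot.wait(.3); print(robot.get_state()["t"])
c=robot.read_camera("top"); cv2.imwrite("pics/t12.png",c["image"][:,:,::-1]); cv2.imwrite("pics/t12z.png",cv2.resize(c["image"][120:290,100:320,::-1],None,fx=3.4,fy=3.4))
c=robot.read_camera("scene"); cv2.imwrite("pics/s12.png",c["image"][:,:,::-1])
```

```text
[-0.85981547 -0.1302708   0.70472379]
[ 0.0225431  -0.62814409 -0.66836275]
[0.5229739  0.24701985 0.02049164]
39.7083
```

View pics/t12z.png

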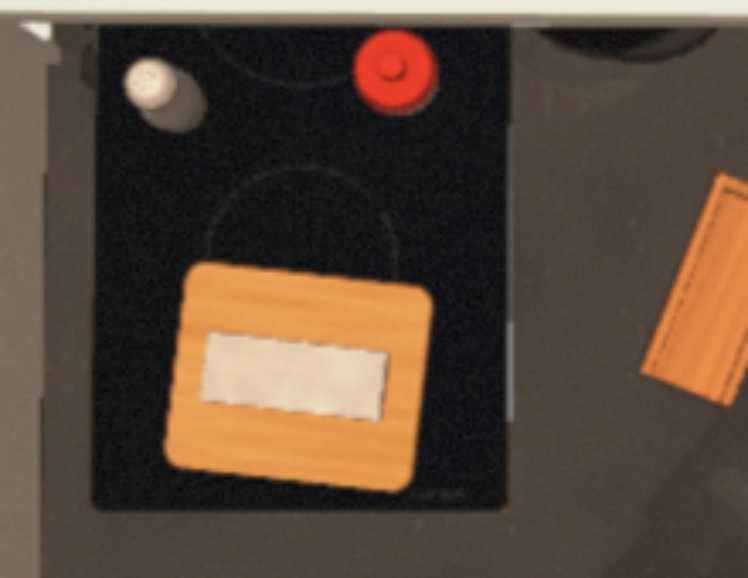

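View pics/s12.png

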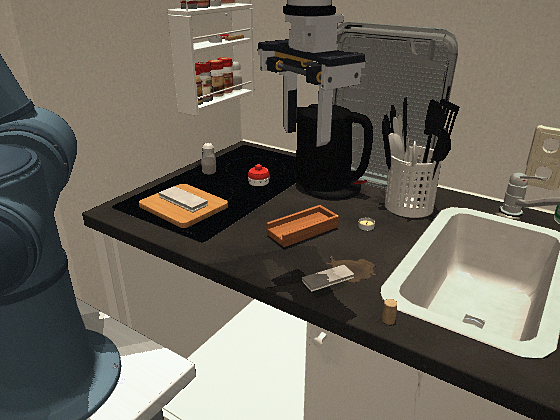

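The stone lies flat and central: in the zoomed top view its centre is at about (294,376) and the board's at about (298,377), with the long sides parallel. The salt shaker, timer, candle and cork are where they started, so I'm handing in.

```bash
python3 -c "
from station import robot
print(robot.finish_job())"
```

```text
the job is handed in; nothing more can be done
None
```

The sharpening stone is lying flat in the middle of the chopping board, released, with its length along the board's long side. I handed the job in at about 40 s; no verdict was reported.

- **Drawing out:** I pressed with a measured 5–10 N and drew the stone until about 50 mm overhung the open end. It was still level, with its centre at x ≈ −65 mm in the case's frame.
- **Lift and regrip:** The first pinch left the fingertips about 9 mm below the stone's underside, which would have meant dropping it on the board. I set it back in the case at the same spot and regripped higher, then carried it over level.
- **Placing:** I lowered it with a force guard until contact, which came at a tip height of 20 mm, the board's top. That left an estimated drop of about 3 mm at release.
- **Last checks:** In the final top view the stone is only a few millimetres from the board's middle and parallel to its long side. The gripper is clear, and the salt shaker, timer, candle and cork look unmoved. None of the checks failed or disagreed, but I judged the final position and tilt from the pictures only.

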